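Show which spare key is meant

ROBOT

A 6-joint arm with a two-finger parallel gripper is mounted at the origin on the work surface. World frame = base frame: x ahead of the robot, y to its left, z up, the work surface at z = 0. Lengths are in mm, angles in rad, forces in N, time in s.
With the tool pointing down it reaches from about 375 to 825 mm from the base axis. Payload 5.5 kg.
Tool frame: the origin (TCP) lies between the finger pads; the fingertips stand 19 mm ahead of it and the grasp point (between the pads) is the TCP; z points along the fingers, x is the direction in which the jaws open and shut, and the axes are right-handed (so a half turn about z gives the same grasp; the last joint's range is limited). The gripper opens to 85 mm and grips with 20 to 120 N. Pads are 22 mm wide; open, the fingers measure 114 mm over their backs; the gripper's body (76 mm by 85 mm) begins 54 mm behind the grasp point. The pads swing forward as they close: fully open they stand 13 mm farther back than shut.
Start: joints at [1.126, 0.314, -0.047, 1.21, 0, 1.571], TCP at [258.163, 541.615, 250.299] pointing down, gripper open.
Joint ranges: [-2.67, 2.67], [-0.69, 1.73], [-1.03, 1.25], [-2.08, 2.16], [-1.42, 1.45], [-3.14, 3.14]. Speed limits (rad/s): [2.39, 2.39, 3.01, 3.14, 3.14, 3.14].

INTERFACE

Orientations are given as a 3x3 rotation matrix whose columns are the frame's x, y, z axes.
In Python, from rig import bot gives the robot as it stands.
- The arm moves only by the tool carry_out, never from a script. Its argument "rows" is a list of rows, each a list of 4 numbers: the shift along the tool's x, y, z in m, then the turn about the tool's z in degrees. In form: [[x, y, z, yaw], ...]. A call has 1 to 5 rows; each row shifts and turns the commanded pose from where the row before left it, along the tool's axes as they then stand; what a row does not reach is not made up. A row lasts 1/12 s, in which the tool goes at most 41.7 mm and 7.16 degrees, less where a joint would pass 70% of its speed; a pose out of reach is approached as far as the arm can. A call is refused whole if a number of a shift passes 0.0417 or a number of a turn 7.16, either way. A call with a gripper value outside its range is refused whole. "hand" is the opening, from 0 (shut) to 1 (fully open), set as the call begins (left out, the last holds). The fingers move at their own pace and stop on an object; "force" is the grip in N (left out, the last holds). Time passes only in rows, so rows that do not move let the fingers close. It gives the time, the measured TCP pose, the force and the opening at its end, in the units of the state.
- bot.state(): the state, without advancing time (a new reading comes with each control period).
- bot.get_image(name): name is "side" or "top" or "wrist"; returns (picture, depth): 420x560x3 uint8, blue, green, red; 420x560 float32, mm along the optical axis (not along the pixel's ray), 0 where there is no reading.
- bot.camera_info(name): a dict with "fx", "fy", "cx", "cy" (pixels), "origin" and "attitude" of the camera in the world; the wrist camera has in their place "hand_eye" (4x4, takes a point from camera to tool coordinates, whose origin is the TCP and whose axes are the tool frame's). Camera axes: x right, y up, looking along -z (the intrinsics and any distortion apply to the point x, -y, -z); pixel columns grow to the right and rows downward; lengths in mm; the calibration is good to about 2 mm. A picture is of the moment at which its call begins: read the wrist's pose just before it. camera_info takes no time and is no camera call.
- bot.job_done(): hands the job in, once; it reports no verdict.
Trained networks look in the newest picture that a camera, given by its name, has taken for a name from the list of things; names that differ only in an ending like _2 or _b are one class to them, and where a whole thing is asked for, a point or a joint stands for the part that bears it (a point fixed in the world has none). Each returns a list of dicts, best first, with "confidence" (0 to 1); they miss things now and then, are a little off and sometimes report something else, mostly with a low value. They report only what shows in the picture. A call takes as long as a camera call.
- bot.search_frame(camera, target): "extent" ([left, top, right, bottom] in pixels, round what is visible of it).
- bot.outline_of(camera, target): "pixels" (420x560 bool, what is visible of it) and "extent" ([left, top, right, bottom] in pixels, round what is visible of it).
- bot.pinpoint(camera, target): "point" ([row, column] in pixels: a listed point, or the origin of a listed thing).
The state is a dict: "time_s": time; "joint_pos": joint angles; "dq": joint speeds; "joint_torque": joint torques, N m; "ee_pos": TCP position; "eef_rot": TCP orientation; "force": force on the tool from outside, world axes, zero at the start; "torque": the same for the moment, N m; "width": finger opening in mm.
Only numpy, scipy, OpenCV 4.12 (cv2) and the standard library are available. Lean on these libraries where they do the work, as an engineer would, in place of code of your own. Each camera call takes 0.05 s, during which the arm holds its last target. There are 200 camera calls.

TASK

Show me which spare key to take: push the sliding lid of the pine keepsake chest all the way open (away from you), then point at the key with the red tag from above, holding the fingertips about 2 cm over the middle of its tag without touching it, and keep pointing for at least two seconds. Finish there, still pointing. Touch none of the keys, grasp nothing, and leave everything else on the shelf where it stands.

Things in the scene. Friction and masses are not known exactly. Their poses are not given: they have to be found in the camera images.
- chest: Pine keepsake chest, fixed, 150 (x) x 250 (y) x 85 mm high, 8 mm walls; origin at the centre of its underside, front (-x) to the robot, turned up to 0.4 rad. Inside, a dark tray floor 45 mm above the shelf; two dividers along x (70 mm high, at y = -39, +39 mm) make three compartments centred at y = -78, 0, +78 mm, one key in each, in any order. Wall tops are flush with the lid; the lid leaves by the back.
- chest_lid (a joint): Sliding pine lid, top face 85 mm above the shelf, 142 x 233 x 8 mm. Value in m along the chest's +x (away from the robot): 0 closed, starts 0 to 0.02, 0.12 at its stop, fully open. It slides with 2 to 3 N of friction, stays where it is left, and cannot be lifted. Closed it hides the keys.
- lid_push (a point): Middle of the upright front face (looking to the chest's -x) of the dark push ridge on the lid; moves with the lid. The ridge is 120 mm long along the chest's y and 18 mm high; the point is 9 mm above the lid's top, 94 mm above the shelf. Behind the face the ridge slopes down to the lid. With the lid closed the face is 55 mm in front of the chest's centre.
- red_tag (a point): Centre of the top face of the red tag, 50 mm above the shelf; tag 32 x 24 x 5 mm. Axes as the key's.
- blue_tag (a point): The same for the blue tag.
- yellow_tag (a point): The same for the yellow tag.
- key_red: Steel key with a flat red plastic tag, loose, lying flat on the chest's tray, 90 mm long along its x, 24 mm wide, 5 mm thick; origin on the underside; the tag is at the -x end (towards the robot), its centre at x = -22 mm; bow at +6 mm, blade to +52 mm.
- key_blue: The same with a blue tag.
- key_yellow: The same with a yellow tag.
- canister: Chrome travel canister with dark twist cap, loose, upright, 68 mm across, 173 mm high; origin at the centre of its underside. Stands beside the chest, about 250 mm from the chest's centre, on one side or the other.
- dish: Shallow glass dish of marbles, loose, 120 mm across, 40 mm high; origin at the centre of its underside. On the chest's other side.
- roller: Lilac lint roller, loose, lying along its x, 210 mm long, 54 mm high; origin underneath, handle to -x.
- case: Brown glasses case, loose, 160 x 65 x 45 mm; origin at the centre of its underside.
- tin: Round green tin, loose, 66 mm across, 22 mm high; origin at the centre of its underside.

How it is judged (in metres and radians):
On the way, in this order (a step that is already met when the one before it is completed fails the run):
1. the lid is pushed fully open (value of joint chest_lid above 0.108 m), for 0.2 s.
2. the fingertips point at the red tag from just above, for two seconds (horizontal distance between the grasp point and red_tag below 0.03 m and z of the grasp point in the frame of red_tag between 0.021 and 0.075 m), for 2 s.
At the end, for the whole second after the job is handed in: The lid is at least 108 mm open; the robot points at the red tag: grasp point within 30 mm of the tag's centre seen from above and 21 to 75 mm over it (fingertips about 2 to 56 mm over it); keys within 8 mm and the other things within 15 mm of where they began (all of step 2 and value of joint chest_lid above 0.108 m and distance of each of key_red, key_blue, key_yellow from where it was at the start of the episode below 0.008 m and linear speed of each of key_red, key_blue, key_yellow below 0.02 m/s and distance of each of canister, dish, roller, case, tin from where it was at the start of the episode below 0.015 m); the robot touches nothing.
It fails at once if a key is touched (contact force between any of the fingers, the arm and key_red above 0.2 N or contact force between any of the fingers, the arm and key_blue above 0.2 N or contact force between any of the fingers, the arm and key_yellow above 0.2 N).
It fails at once if a key is moved or lifted (distance of any of key_red, key_blue, key_yellow from where it was at the start of the episode above 0.008 m).
It fails at once if another thing on the shelf is moved, lifted or knocked over (distance of any of canister, dish, roller, case, tin from where it was at the start of the episode above 0.015 m or angle between any of canister, dish, roller, case, tin's own z axis and vertical above 0.3 rad).
It also fails if it takes over 45 s, if anything falls off the work surface, if the arm or the gripper's body presses on something with over 40 N, if the wrist force passes 120 N, or if a joint passes its speed limit or range.

## Working session

There is one attempt and no reset: what is moved stays moved. The work goes in short steps, Python scripts to look and compute and a tool call to move; the robot and the scene stay as the last step left them, time stands still between calls to the robot, and variables do not carry over. Pictures are saved under pics/ and viewed, about 8 in all and at most 12, crops included, and the job is handed in when it is done.

Besides the shell and the picture viewer there is one more tool, called after "Call:" by a JSON object that holds its "method" and its "body". carry_out: Moves the arm, as the interface text tells. Its arguments: {"type":"object","properties":{"rows":{"type":"array"},"hand":{"type":"number"},"force":{"type":"number"}},"required":["rows"]}

```bash
mkdir -p pics; cat > h.py <<'E'
import numpy as np, cv2
from rig import bot
def cam(n):
    c=bot.camera_info(n)
    if 'hand_eye' in c:
        s=bot.state(); H=np.array(c['hand_eye']); R=np.array(s['eef_rot']); 
        return c, R@H[:3,:3], R@H[:3,3]+np.array(s['ee_pos'])
    return c, np.array(c['attitude']), np.array(c['origin'])
def ray(n,row,col,C=None):
    c,R,o=C or cam(n)
    d=R@np.array([(col-c['cx'])/c['fx'],-(row-c['cy'])/c['fy'],-1.]); return o,d
def at_z(n,row,col,z,C=None):
    o,d=ray(n,row,col,C); return o+d*(z-o[2])/d[2]
E
python3 - <<'E'
from h import *
np.set_printoptions(precision=1,suppress=True)
print(bot.state())
for n in('top','side'):
    p,d=bot.get_image(n); cv2.imwrite(f'pics/{n}0.png',p); print(n,bot.camera_info(n))
    for t in('lid_push','chest','canister'):
        for r in bot.pinpoint(n,t)[:2]:
            z={'lid_push':94,'chest':0,'canister':0}[t]
            print(n,t,r['confidence'],r['point'],at_z(n,*r['point'],z))
E
```

```text
{'time_s': 0.0, 'joint_pos': array([ 1.1,  0.3, -0. ,  1.2,  0. ,  1.6]), 'dq': array([ 0.,  0., -0., -0., -0.,  0.]), 'joint_torque': array([ -0., -54.,  34.,   0.,   0.,   0.]), 'ee_pos': array([257.9, 541.1, 249.4]), 'eef_rot': array([[ 0.4,  0.9, -0. ],
       [ 0.9, -0.4, -0. ],
       [-0. , -0. , -1. ]]), 'force': array([-0.1, -0.1, -0.4]), 'torque': array([ 0. , -0.1, -0. ]), 'width': 85.29650942860677}
top {'fx': 509.4311587275651, 'fy': 509.4311587275651, 'cx': 282.7683544064517, 'cy': 210.41467781973034, 'origin': array([ 196.8,   13.2, 1793.9]), 'attitude': array([[-0. ,  1. , -0.2],
       [-1. , -0. ,  0. ],
       [ 0. ,  0.2,  1. ]])}
top lid_push 0.93 [192.8, 269.6] [527.6  30.7  94. ]
top chest 0.73 [181.0, 262.1] [589.8  57.5   0. ]
top canister 0.87 [200.3, 193.2] [526.2 304.9   0. ]
side {'fx': 531.5843338285974, 'fy': 531.5843338285974, 'cx': 274.6358502110559, 'cy': 201.86444066668585, 'origin': array([ 267.9, 1388.2,  990.7]), 'attitude': array([[-1. ,  0. , -0.1],
       [-0.1, -0.5,  0.8],
       [-0. ,  0.8,  0.5]])}
side lid_push 0.87 [207.0, 249.0] [529.2  30.3  94. ]
side chest 0.76 [237.2, 231.4] [583.8  65.4   0. ]
side canister 0.63 [290.0, 240.1] [513.5 304.8   0. ]
```

```bash
python3 - <<'E'
import cv2
p=cv2.imread('pics/top0.png'); cv2.imwrite('pics/top0c.png',cv2.resize(p[90:290,130:400],None,fx=2.9,fy=2.9,interpolation=2))
E
```

```text
(no output)
```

View pics/top0c.png

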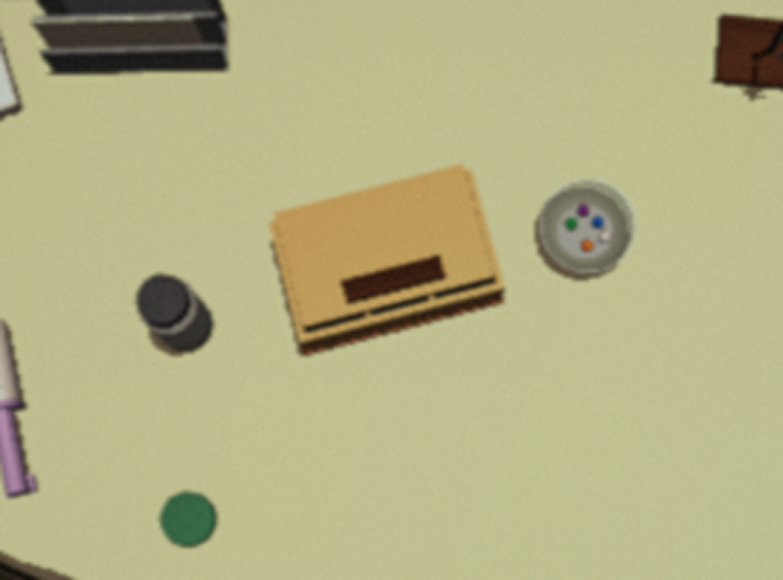

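```bash
python3 - <<'E'
from h import *
np.set_printoptions(precision=3,suppress=True)
p,_=bot.get_image('top')
g=p.max(2); m=np.zeros(g.shape,bool); m[172:200,240:290]=True
m&=(g<75)
n,l,st,ce=cv2.connectedComponentsWithStats(m[:,:].astype(np.uint8)); print(st,ce)
for n in ('top','side'):
    if n=='side': bot.get_image(n)
    for t in ('chest','chest_lid'):
        for r in bot.outline_of(n,t)[:1]:
            ys,xs=np.nonzero(r['pixels']); z=85
            P=np.array([at_z(n,y,x,z,cam(n))[:2] for y,x in zip(ys[::3],xs[::3])],np.float32)
            print(n,t,r['confidence'],cv2.minAreaRect(P))
i=1+np.argmax(_[1:,0]*0+st[1:,4]) if 0 else 1+np.argmax(st[1:,4])
ys,xs=np.nonzero(l==i); P=np.array([at_z('top',y,x,98)[:2] for y,x in zip(ys,xs)],np.float32); print('ridge',cv2.minAreaRect(P),len(P))
s=bot.state(); print(s['ee_pos'],s['eef_rot'])
E
```

```text
[[     0      0    560    420 234865]
 [   249    179     34     15    235]
 [   280    189     10      3     12]
 [   258    192     19      6     27]
 [   269    194     21      6     53]
 [   249    198      7      2      8]] [[279.516 209.529]
 [265.183 186.051]
 [284.583 190.083]
 [267.185 194.741]
 [280.83  197.132]
 [252.125 198.625]]
top chest 0.64 ((579.40673828125, 52.93397521972656), (177.04730224609375, 251.00125122070312), 12.934500694274902)
top chest_lid 0.95 ((595.4466552734375, 56.588584899902344), (147.97738647460938, 234.98883056640625), 13.666007995605469)
side chest 0.58 ((573.7443237304688, 106.1813735961914), (157.31654357910156, 359.6473693847656), 13.329292297363281)
side chest_lid 0.65 ((594.6500244140625, 53.54212951660156), (147.01573181152344, 242.4079132080078), 13.419275283813477)
ridge ((550.6731567382812, 44.7830924987793), (24.288537979125977, 113.38916778564453), 13.97022819519043) 235
[258.153 541.65  250.339] [[ 0.43   0.903  0.   ]
 [ 0.903 -0.43   0.   ]
 [ 0.    -0.    -1.   ]]
```

Call:
{"method": "carry_out", "body": {"rows": [[-0.0245, 0.0281, 0, 0], [-0.0245, 0.0281, 0, 0], [-0.0245, 0.0281, 0, 0], [-0.0245, 0.0281, 0, 0], [-0.0245, 0.0281, 0, 0]], "hand": 0}}

```text
time_s: 1.12
ee_pos: [332.6, 369.1, 250.4]
eef_rot: [[0.43, 0.903, 0.0], [0.903, -0.43, 0.0], [0.0, 0.0, -1.0]]
force: [0.1, -0.3, 1.0]
width: 25.5
```

Call:
{"method": "carry_out", "body": {"rows": [[-0.0245, 0.0281, 0, 0], [-0.0245, 0.0281, 0, 0], [-0.0245, 0.0281, 0, 0], [-0.0245, 0.0281, 0, 0], [-0.0245, 0.0281, 0, 0]]}}

```text
time_s: 1.53
ee_pos: [406.8, 197.9, 250.6]
eef_rot: [[0.43, 0.903, 0.001], [0.903, -0.43, 0.0], [0.001, 0.001, -1.0]]
force: [0.5, 0.4, 0.5]
width: 0.5
```

Call:
{"method": "carry_out", "body": {"rows": [[-0.0245, 0.0281, 0, 0], [-0.0245, 0.0281, 0, 0], [-0.0245, 0.0281, 0, 0], [-0.0245, 0.0281, 0, 0], [-0.0245, 0.0281, 0, 0]]}}

```text
time_s: 1.95
ee_pos: [481.0, 26.7, 250.6]
eef_rot: [[0.43, 0.903, 0.001], [0.903, -0.43, 0.0], [0.0, 0.001, -1.0]]
force: [1.5, -0.1, 0.2]
width: -0.0
```

Call:
{"method": "carry_out", "body": {"rows": [[0, 0, 0, 6.4], [0, 0, 0, 6.4], [0, 0, 0, 6.4], [0, 0, 0, 6.4]]}}

```text
time_s: 2.28
ee_pos: [480.6, 28.0, 250.3]
eef_rot: [[0.782, 0.623, 0.0], [0.623, -0.782, 0.0], [0.0, -0.0, -1.0]]
force: [0.0, 0.2, 0.6]
width: 0.1
```

Call:
{"method": "carry_out", "body": {"rows": [[0, 0, 0, 6.4], [0, 0, 0, 6.4], [0, 0, 0, 6.4], [0, 0, 0, 6.4], [0, 0, 0, 0]]}}

```text
time_s: 2.7
ee_pos: [480.6, 28.5, 250.4]
eef_rot: [[0.974, 0.228, 0.0], [0.228, -0.974, -0.0], [0.0, 0.0, -1.0]]
force: [1.0, 1.0, 0.3]
width: 0.2
```

```bash
python3 - <<'E'
from h import *
np.set_printoptions(precision=1,suppress=True)
C=cam('wrist'); p,d=bot.get_image('wrist'); cv2.imwrite('pics/w1.png',p)
print(C[1],C[2])
s=bot.state(); R=np.array(s['eef_rot']); e=np.array(s['ee_pos'])
for r in bot.pinpoint('wrist','lid_push')[:2]:
    P=at_z('wrist',*r['point'],94,C); print(r,P,'tool',R.T@(P-e))
E
```

```text
[[ 1.  -0.2 -0.1]
 [ 0.2  0.9  0.3]
 [ 0.  -0.3  0.9]] [462.4 108.1 374. ]
{'point': [194.8, 345.5], 'confidence': 0.83} [537.2  43.1  94. ] tool [ 58.5  -1.  156.4]
```

View pics/w1.png

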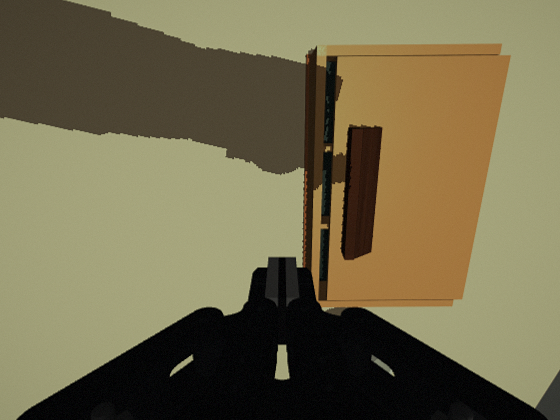

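Call:
{"method": "carry_out", "body": {"rows": [[0, 0, 0.0351, 0], [0, 0, 0.0351, 0], [0, 0, 0.0351, 0], [0, 0, 0.0351, 0], [0, 0, 0, 0]]}}

```text
time_s: 3.22
ee_pos: [475.6, 28.2, 104.3]
eef_rot: [[0.972, 0.233, -0.01], [0.233, -0.973, -0.001], [-0.01, -0.002, -1.0]]
force: [-0.9, -0.2, 0.6]
width: 0.3
```

Call:
{"method": "carry_out", "body": {"rows": [[0.015, 0, 0, 0], [0.015, 0, 0, 0], [0.005, 0, 0, 0], [0.005, 0, 0, 0], [0.005, 0, 0, 0]]}}

```text
time_s: 3.63
ee_pos: [524.8, 38.9, 111.0]
eef_rot: [[0.973, 0.231, 0.001], [0.231, -0.973, -0.0], [0.001, 0.0, -1.0]]
force: [-3.5, -1.3, 0.9]
width: 0.5
```

Call:
{"method": "carry_out", "body": {"rows": [[0.007, 0, 0, 0], [0.007, 0, 0, 0], [0.007, 0, 0, 0], [0.007, 0, 0, 0]]}}

```text
time_s: 3.97
ee_pos: [551.9, 45.4, 110.1]
eef_rot: [[0.973, 0.23, -0.0], [0.23, -0.973, -0.0], [-0.0, 0.0, -1.0]]
force: [-2.6, -0.4, 2.2]
width: 0.1
```

Call:
{"method": "carry_out", "body": {"rows": [[0.01, 0, 0, 0], [0.01, 0, 0, 0], [0.01, 0, 0, 0], [0.01, 0, 0, 0], [0.01, 0, 0, 0]]}}

```text
time_s: 4.38
ee_pos: [601.2, 57.2, 109.6]
eef_rot: [[0.973, 0.23, -0.0], [0.23, -0.973, 0.0], [-0.0, -0.0, -1.0]]
force: [-2.6, -0.5, 3.1]
width: -0.1
```

Call:
{"method": "carry_out", "body": {"rows": [[0.005, 0, 0, 0], [0.005, 0, 0, 0], [0.004, 0, 0, 0]]}}

```text
time_s: 4.63
ee_pos: [614.2, 60.3, 109.5]
eef_rot: [[0.973, 0.23, -0.001], [0.23, -0.973, 0.0], [-0.001, -0.0, -1.0]]
force: [-2.9, 0.5, 1.6]
width: -0.3
```

Call:
{"method": "carry_out", "body": {"rows": [[0.003, 0, 0, 0], [0.003, 0, 0, 0]]}}

```text
time_s: 4.8
ee_pos: [619.5, 61.6, 109.6]
eef_rot: [[0.973, 0.23, -0.001], [0.23, -0.973, 0.0], [-0.001, -0.0, -1.0]]
force: [-2.3, -0.3, 0.5]
width: -0.2
```

Call:
{"method": "carry_out", "body": {"rows": [[0.003, 0, 0, 0], [0.002, 0, 0, 0], [0, 0, 0, 0]]}}

```text
time_s: 5.05
ee_pos: [624.8, 62.7, 109.7]
eef_rot: [[0.973, 0.23, -0.0], [0.23, -0.973, 0.0], [0.0, -0.0, -1.0]]
force: [-1.2, 0.6, -0.5]
width: -0.2
```

Call:
{"method": "carry_out", "body": {"rows": [[0.002, 0, 0, 0], [0.002, 0, 0, 0], [0, 0, 0, 0]]}}

```text
time_s: 5.3
ee_pos: [628.6, 63.6, 109.8]
eef_rot: [[0.973, 0.23, 0.0], [0.23, -0.973, 0.0], [0.0, -0.0, -1.0]]
force: [-2.1, 1.2, -1.3]
width: -0.1
```

Call:
{"method": "carry_out", "body": {"rows": [[0.002, 0, 0, 0], [0.002, 0, 0, 0], [0, 0, 0, 0]]}}

```text
time_s: 5.55
ee_pos: [632.3, 64.4, 109.8]
eef_rot: [[0.973, 0.23, -0.001], [0.23, -0.973, -0.0], [-0.001, 0.0, -1.0]]
force: [-3.1, -0.0, 0.3]
width: 0.2
```

Call:
{"method": "carry_out", "body": {"rows": [[0.002, 0, 0, 0], [0.002, 0, 0, 0], [0, 0, 0, 0]]}}

```text
time_s: 5.8
ee_pos: [632.7, 64.6, 109.5]
eef_rot: [[0.973, 0.23, -0.007], [0.23, -0.973, -0.002], [-0.007, 0.0, -1.0]]
force: [-13.2, -3.4, 7.6]
width: -0.2
```

Call:
{"method": "carry_out", "body": {"rows": [[-0.01, 0, 0, 0], [-0.02, 0, 0, 0], [-0.025, 0, -0.025, 0], [-0.025, 0, -0.035, 0], [-0.025, 0, -0.035, 0]]}}

```text
time_s: 6.22
ee_pos: [535.0, 41.2, 203.4]
eef_rot: [[0.973, 0.23, 0.0], [0.23, -0.973, -0.0], [0.0, 0.0, -1.0]]
force: [1.1, -0.4, 1.4]
width: 0.2
```

Call:
{"method": "carry_out", "body": {"rows": [[-0.025, 0, -0.025, 0], [-0.01, 0, -0.02, 0], [0, 0, 0, 0], [0, 0, 0, 0]]}}

```text
time_s: 6.55
ee_pos: [503.4, 33.4, 249.8]
eef_rot: [[0.973, 0.23, 0.006], [0.23, -0.973, 0.0], [0.006, 0.001, -1.0]]
force: [0.8, 1.2, -1.1]
width: -0.2
```

```bash
cat > look.py <<'E'
from h import *
import sys
np.set_printoptions(precision=1,suppress=True)
s=bot.state(); C=cam('wrist'); p,d=bot.get_image('wrist'); cv2.imwrite(f'pics/{sys.argv[1]}.png',p)
R=np.array(s['eef_rot']); e=np.array(s['ee_pos']); print(s['time_s'],e,s['force'])
def rep(n,t,z,C):
    for r in bot.pinpoint(n,t)[:1]:
        P=at_z(n,*r['point'],z,C); print(n,t,r['confidence'],r['point'],P,'tool',R.T@(P-e))
for t,z in(('red_tag',50),('blue_tag',50),('yellow_tag',50),('lid_push',94)): rep('wrist',t,z,C)
q,_=bot.get_image('top'); cv2.imwrite(f'pics/{sys.argv[1]}t.png',q); T=cam('top')
for t,z in(('red_tag',50),('lid_push',94)): rep('top',t,z,T)
for n,im,K in(('wrist',p,C),('top',q,T)):
    b,g,r=[im[...,i].astype(int) for i in range(3)]
    m=((r>80)&(r>2.5*g)&(r>2.5*b)).astype(np.uint8)
    k,l,st,ce=cv2.connectedComponentsWithStats(m)
    for i in range(1,k):
        if st[i,4]>15:
            P=at_z(n,ce[i][1],ce[i][0],50,K); print(n,'redblob',st[i],ce[i],P,'tool',R.T@(P-e))
E
python3 look.py w2
```

```text
6.55 [503.4  33.4 249.8] [ 0.8  1.2 -1.1]
wrist red_tag 0.84 [175.4, 330.3] [551.6  54.4  50. ] tool [ 50.6  -9.5 200.1]
wrist blue_tag 0.59 [256.2, 329.3] [576.1 -34.7  50. ] tool [ 53.9  82.7 200.3]
wrist yellow_tag 0.96 [106.4, 331.0] [533.6 119.6  50. ] tool [ 48.  -77.2 200.1]
wrist lid_push 0.78 [193.7, 440.2] [644.4  68.8  94. ] tool [144.4  -2.2 156.7]
wrist redblob [314 163  33  24 701] [330.1 174.6] [551.2  55.2  50. ] tool [ 50.3 -10.4 200.1]
```

View pics/w2.png

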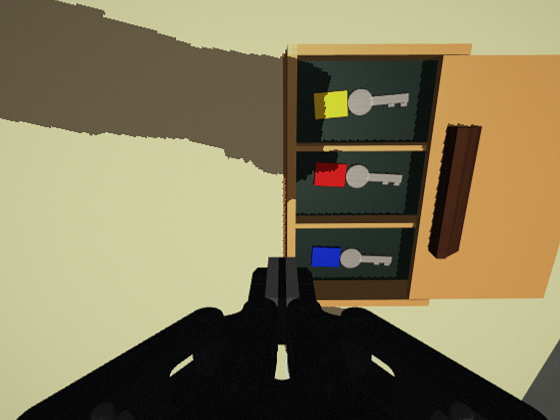

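Call:
{"method": "carry_out", "body": {"rows": [[0.017, -0.0035, 0.01, 0], [0.017, -0.0035, 0.025, 0], [0.0165, -0.003, 0.025, 0], [0, 0, 0.025, 0], [0, 0, 0.02, 0]]}}

```text
time_s: 7.37
ee_pos: [548.4, 55.2, 140.2]
eef_rot: [[0.973, 0.231, -0.002], [0.231, -0.973, -0.0], [-0.002, -0.0, -1.0]]
force: [-0.5, -0.3, 0.8]
width: -0.0
```

Call:
{"method": "carry_out", "body": {"rows": [[0, 0, 0.015, 0], [0, 0, 0.01, 0], [0, 0, 0, 0], [0, 0, 0, 0]]}}

```text
time_s: 7.7
ee_pos: [548.2, 54.8, 117.5]
eef_rot: [[0.973, 0.23, -0.001], [0.23, -0.973, -0.0], [-0.001, -0.0, -1.0]]
force: [0.4, -0.6, 1.4]
width: -0.3
```

```bash
python3 look.py w3
```

```text
7.7 [548.2  54.8 117.5] [ 0.4 -0.6  1.4]
wrist red_tag 0.9 [233.8, 287.1] [551.8  56.4  50. ] tool [ 4.  -0.7 67.5]
wrist blue_tag 0.67 [353.7, 286.6] [574. -37.  50.] tool [ 4.1 95.4 67.5]
wrist yellow_tag 0.6 [128.6, 282.7] [533.8 120.   50. ] tool [  1.1 -66.7  67.5]
wrist lid_push 0.72 [284.6, 466.6] [645.2  68.   94. ] tool [97.5  9.6 23.4]
wrist redblob [ 261  216   51   37 1699] [285.8 234.2] [551.1  55.9  50. ] tool [ 3.1 -0.4 67.5]
```

View pics/w3.png

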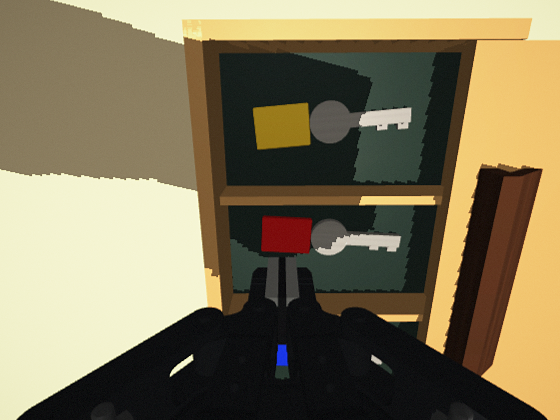

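The tag, at pixel (286, 234), is right ahead of the fingertips and 3 to 4 mm off in tool x. I'll correct that and come down to about 2 cm over it.

Call:
{"method": "carry_out", "body": {"rows": [[0.0035, -0.0005, 0.005, 0], [0, 0, 0.008, 0], [0, 0, 0.008, 0], [0, 0, 0.004, 0], [0, 0, 0, 0]]}}

```text
time_s: 8.52
ee_pos: [550.3, 56.0, 90.8]
eef_rot: [[0.973, 0.23, -0.003], [0.23, -0.973, -0.0], [-0.003, -0.0, -1.0]]
force: [-0.3, -0.1, -0.8]
width: -0.1
```

Call:
{"method": "carry_out", "body": {"rows": [[0, 0, 0, 0], [0, 0, 0, 0], [0, 0, 0, 0], [0, 0, 0, 0], [0, 0, 0, 0]]}}

```text
time_s: 8.93
ee_pos: [551.9, 56.2, 93.0]
eef_rot: [[0.973, 0.23, 0.001], [0.23, -0.973, 0.0], [0.001, 0.0, -1.0]]
force: [-0.6, -0.3, 0.4]
width: -0.1
```

Call:
{"method": "carry_out", "body": {"rows": [[0, 0, 0, 0], [0, 0, 0, 0], [0, 0, 0, 0], [0, 0, 0, 0], [0, 0, 0, 0]]}}

```text
time_s: 9.35
ee_pos: [551.6, 56.1, 92.7]
eef_rot: [[0.973, 0.23, -0.0], [0.23, -0.973, -0.0], [-0.0, -0.0, -1.0]]
force: [-0.0, 0.4, -0.2]
width: 0.2
```

Call:
{"method": "carry_out", "body": {"rows": [[0, 0, 0, 0], [0, 0, 0, 0], [0, 0, 0, 0], [0, 0, 0, 0], [0, 0, 0, 0]]}}

```text
time_s: 9.77
ee_pos: [551.6, 56.1, 92.7]
eef_rot: [[0.973, 0.23, 0.0], [0.23, -0.973, -0.0], [0.0, 0.0, -1.0]]
force: [0.7, -0.7, -0.6]
width: 0.0
```

Call:
{"method": "carry_out", "body": {"rows": [[0, 0, 0, 0], [0, 0, 0, 0], [0, 0, 0, 0], [0, 0, 0, 0], [0, 0, 0, 0]]}}

```text
time_s: 10.18
ee_pos: [551.6, 56.1, 92.7]
eef_rot: [[0.973, 0.23, -0.0], [0.23, -0.973, -0.0], [-0.0, 0.0, -1.0]]
force: [0.1, -0.6, 0.4]
width: -0.0
```

Call:
{"method": "carry_out", "body": {"rows": [[0, 0, 0, 0], [0, 0, 0, 0], [0, 0, 0, 0], [0, 0, 0, 0], [0, 0, 0, 0]]}}

```text
time_s: 10.6
ee_pos: [551.6, 56.1, 92.7]
eef_rot: [[0.973, 0.23, -0.0], [0.23, -0.973, 0.0], [0.0, -0.0, -1.0]]
force: [-0.3, 0.2, 0.0]
width: -0.3
```

Call:
{"method": "carry_out", "body": {"rows": [[0, 0, 0, 0], [0, 0, 0, 0], [0, 0, 0, 0], [0, 0, 0, 0], [0, 0, 0, 0]]}}

```text
time_s: 11.02
ee_pos: [551.6, 56.1, 92.7]
eef_rot: [[0.973, 0.23, 0.0], [0.23, -0.973, -0.0], [0.0, 0.0, -1.0]]
force: [-0.9, 0.1, 0.4]
width: 0.0
```

```bash
python3 look.py w4
```

```text
11.0167 [551.6  56.1  92.7] [-0.9  0.1  0.4]
wrist red_tag 0.89 [251.5, 280.3] [551.3  56.3  50. ] tool [-0.3 -0.2 42.7]
wrist blue_tag 0.53 [380.4, 279.8] [572.6 -36.1  50. ] tool [-0.8 94.5 42.7]
wrist yellow_tag 0.62 [133.7, 273.8] [533.  119.7  50. ] tool [ -3.5 -66.1  42.7]
wrist lid_push 0.72 [312.7, 488.7] [645.   69.2  94. ] tool [93.9  8.8 -1.3]
wrist redblob [ 252  232   57   38 1615] [279.  247.3] [550.   58.6  50. ] tool [-1.  -2.8 42.7]
```

View pics/w4.png

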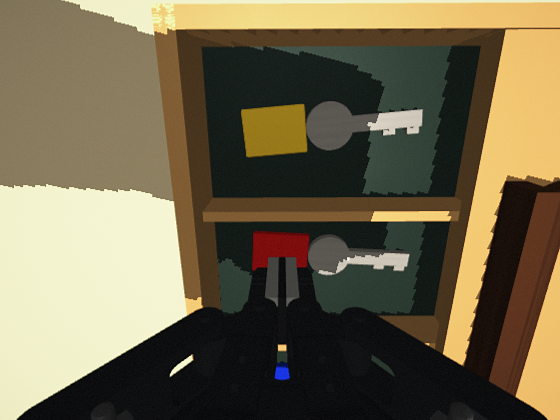

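The fingertips stand over the red tag at about (280, 251), the keys have not moved, and the force reads about zero.

```bash
python3 -c "
from rig import bot
print(bot.job_done()); s=bot.state(); print(s['time_s'],s['ee_pos'])"
```

```text
the job is handed in; nothing more can be done
None
the job is handed in; nothing more can be done
```

I slid the lid open with the closed fingers until it hit its stop, where the push force rose from about 3 N to 14 N. The red-tagged key is in the middle compartment. I pointed at it for over 2.5 s and handed the job in still pointing, at about 11 s of the 45 s.

**Last checks:**
- **Position over the tag:** the grasp point was about 43 mm above the tag and less than 1 mm off its centre, so the fingertips were about 2.4 cm over it. A cruder colour-based check put it 3 mm off, because the fingers hid part of the tag.
- **Contact:** the force readings were close to zero (under 1 N), and the wrist pictures showed the keys where they were.
- **Lid:** the ridge moved about 110 mm from its slightly open start to the stop.

**Disagreements and gaps:**
- The first fixed-camera readings of the ridge were about 15 mm off. I used the wrist camera and the ridge outline instead, and those agreed.
- In the later looks, the top camera did not find the red tag or the ridge, probably because the arm was in the way.
- I did not re-measure the canister, dish, roller, case or tin. The arm's path stayed clear of them.

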